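Slide the grater insert home under its leaf spring

ROBOT

A 7-joint arm with a two-finger parallel gripper is mounted at the origin on a cart in front of the work surface, level with it; the furniture and walls round the work are solid. World frame = base frame: x ahead of the robot, y to its left, z up, the work surface at z = 0. Lengths are in m, angles in degrees, forces in N, time in s.
With the tool pointing down it reaches from about 0.425 to 0.875 m from the base axis. Payload 4.7 kg.
Tool frame: the origin (TCP) lies between the finger pads; the fingertips stand 17 mm ahead of it and the grasp point (between the pads) lies 2 mm behind it; z points along the fingers, y is the line along which they close (so a half turn about z gives the same grasp; the last joint's range is limited). The gripper opens to 87 mm and grips with 3 to 60 N. Pads are 19 mm wide; open, the fingers measure 117 mm over their backs; the gripper's body (75 mm by 190 mm) begins 51 mm behind the grasp point.
Start: joints at [71.912, 18.392, -4.016, 83.108, 1.295, 78.541, -3.26], TCP at [0.21, -0.615, 0.24] pointing down, gripper open.
Joint ranges: [-163.93, 163.93], [-17.29, 119.83], [-79.2, 71.16], [3.27, 140.29], [-89.18, 269.18], [5.43, 117.66], [-154.24, 154.24]. Speed limits (degrees/s): [147.25, 147.25, 180, 180, 180, 180, 180].

INTERFACE

Orientations are given as [roll, pitch, yaw] about the fixed x, y, z axes, in that order (R = Rz(yaw) Ry(pitch) Rx(roll)).
In Python, from cell import env, cams gives the robot as it stands.
- The arm moves only by the shell command python3 -m pendant 'ROWS' [FORCE]. ROWS is JSON, a list of rows, each an object of numbers: "tx", "ty", "tz": the shift along the tool's x, y, z each as a share of 0.05 m, from -1 to 1; "spin": the turn about the tool's z as a share of 4 degrees, from -1 to 1; "claw": the closure, from 0 (fully open) to 1 (shut). A call has 1 to 10 rows; each row shifts and turns the commanded pose from where the row before left it, along the tool's axes as they then stand; what a row does not reach is not made up. A row lasts 1/8 s, in which the tool goes at most 62.5 mm and 10.7 degrees, less where a joint would pass 70% of its speed; a pose out of reach is approached as far as the arm can. A call with a number of a shift or a turn outside -1 to 1 is refused whole. A call with a gripper value outside its range is refused whole. The fingers move at their own pace and stop on an object; FORCE is the grip in N (left out, the last holds). Time passes only in rows, so rows that do not move let the fingers close. It gives the time, the measured TCP pose, the force, the opening and the grip force at its end, in the units of the state.
- env.get_obs(): the state, without advancing time (a new reading comes with each control period).
- cams.read_camera(name): name is "side" or "top" or "wrist"; returns the picture (420x560x3 uint8, red, green, blue); there is no depth.
- cams.camera_info(name): a dict with "fx", "fy", "cx", "cy" (pixels), "rvec" (rotation vector, rad) and "tvec" (3), from world to camera coordinates, as OpenCV has them. Camera axes: x right, y down, z forward; pixel columns grow to the right and rows downward; lengths in m; the calibration is good to about 2 mm. A picture is of the moment at which its call begins: read the wrist's pose just before it. camera_info takes no time and is no camera call; for the wrist camera it gives the pose at the moment of the call.
- env.sign_off(): hands the job in; it is judged then, once.
The state is a dict: "time_s": time; "qpos": joint angles; "joint_velocities": joint speeds; "effort": joint torques, N m; "tool_pos": TCP position; "tool_rot": TCP orientation; "force": force on the tool from outside, world axes, zero at the start; "wrist_torque": the same for the moment, N m; "grip_width": finger opening in m; "grasp_force": force on a finger pad.
Only numpy, scipy, OpenCV 4.12 (cv2) and the standard library are available. Lean on these libraries where they do the work, as an engineer would, in place of code of your own. Each camera call takes 0.05 s, during which the arm holds its last target. There are 200 camera calls.

TASK

Fit the orange grater insert in its black holder: with closed fingertips press it down hard on its sprung bed, behind the thumb rib, and keep it pressed while you slide it forward under the steel leaf spring until it stops fully home against the end wall. Then let go, so that the spring alone holds it. Do not pick the insert up, and leave the other things on the worktop where they are.

Things in the scene. Friction and masses are not known exactly. Their poses are not given: they have to be found in the camera images.
- holder: fixed black grater holder, 210 x 108 mm. Origin on the worktop, +x = insertion direction along its channel, +y left, z up. Spans x = -120 to +90 mm. Rails (31 mm high) leave a channel 84 mm wide, open at -x. End wall: inner face at x = +77 mm, 34 mm high. The leaf spring crosses at x = +40 mm between steel posts 50 mm high.
- insert: orange plate 110 (x) x 80 (y) x 8 mm, perforated steel front half, 0.12 kg, loose and flat on the sprung bed. Origin at the centre of its underside, axes parallel to the holder's within about a degree. At the start the underside is 24 mm above the worktop and the front edge short of the spring; fully home, the origin is at holder x = +22 mm.
- thumb (a point): middle of the flat thumb field on the insert's top, 30 mm behind (-x) and 8 mm above the insert's origin. The field is 80 mm wide and runs from the insert's rear edge (25 mm behind this point) to the upright face of the thumb rib (16 mm ahead). The rib is 6 mm high, 60 mm wide in y and slopes down in front.
- bed (a joint): depth in m by which the sprung aluminium channel floor is pushed straight down; 0 at rest (top 24 mm above the worktop), hard limit 0.011. Resists with about 3 N plus 1.2 N per mm. It lies under the whole channel and cannot tilt.
- leaf_spring (a joint): upward deflection in m of the steel leaf spring, 0 to 0.003 (2 N plus 3 N per mm). Round belly of radius 6 mm, lowest edge 23 mm above the worktop at rest. The insert (top 32 mm up at the start) butts against it unless pressed down 7 to 10 mm (11 to 15 N); it then passes under, rubbing. When let go it stays held about 6 mm down.
- salt_shaker: salt shaker with grey domed cap, 44 mm wide, 90 mm tall, standing close to the left of the holder; origin at the centre of its underside; a bystander, to be left alone
- teaspoon: steel teaspoon, 132 x 26 x 9 mm, lying close to the right of the holder; origin at the centre of its underside; a bystander, to be left alone
- sauce_bowl_1: black sauce bowl, 76 mm wide, 30 mm tall; origin at the centre of its underside; a bystander, to be left alone
- kitchen_timer: white kitchen timer with a red knob, 57 x 71 x 68 mm; origin at the centre of its underside; a bystander, to be left alone
- spice_2: spice jar with a dark lid, 44 mm wide, 105 mm tall; origin at the centre of its underside; a bystander, to be left alone
- wet_tissue: flat pink and purple packet, 80 x 199 x 16 mm; origin at the centre of its underside; a bystander, to be left alone

How it is judged (in metres and radians):
On the way, in this order (a step that is already met when the one before it is completed fails the run):
1. the insert is pressed down by the fingers while it is still short of home (value of joint bed above 0.004 m and contact force between the fingers and insert above 4 N and x of insert in the frame of holder below 0.01 m), for 0.1 s.
2. the insert is home against the end wall, under the leaf spring, pressed by the fingers (x of insert in the frame of holder above 0.018 m and z of insert in the frame of holder below 0.021 m and contact force between the fingers and insert above 2 N), for 0.1 s.
At the end, for the whole second after the job is handed in: The insert is home: its origin within 4 mm of holder x = +22 mm, lying flat, held at least 3 mm below its starting height with the leaf spring raised by more than 1 mm, at rest (x of insert in the frame of holder between 0.018 and 0.026 m and z of insert in the frame of holder between 0.012 and 0.021 m and value of joint leaf_spring above 0.001 m and angle between the z axis of insert and the z axis of holder, either way round below 0.05 rad and linear speed of insert below 0.01 m/s); the robot touches nothing.
It fails at once if the insert is lifted more than 10 mm above its starting height (z of insert in the frame of holder above 0.034 m).
It fails at once if another thing on the worktop is moved more than 15 mm (distance of any of salt_shaker, teaspoon, sauce_bowl_1, kitchen_timer, spice_2, wet_tissue from where it was at the start of the episode above 0.015 m).
It also fails if it takes over 32 s, if anything falls off the work surface, if the arm or the gripper's body presses on something with over 40 N, if the wrist force passes 120 N, or if a joint passes its speed limit or range.

## Working session

There is one attempt and no reset: what is moved stays moved. The work goes in short steps, Python scripts to look and compute and a shell command to move; the robot and the scene stay as the last step left them, time stands still between calls to the robot, and variables do not carry over. Pictures are saved under pics/ and viewed, at most 10 in all, crops included, and the job is handed in when it is done.

```bash
mkdir -p pics; ls; python3 - <<'E'
from cell import env,cams
import cv2,numpy as np
o=env.get_obs();print(o)
for n in("top","side"):
    im=cams.read_camera(n);cv2.imwrite(f"pics/{n}0.png",im[:,:,::-1]);np.save(f"pics/{n}0.npy",im);print(cams.camera_info(n))
E
```

```text
pics
{'time_s': 0.0, 'qpos': array([71.90977015, 18.43851352, -4.01459153, 83.17652899,  1.29583526,
       78.53975686, -3.25937067]), 'joint_velocities': array([ 0.01715272,  0.11875255,  0.00916312, -0.10066451, -0.00151422,
       -0.11302959,  0.02757975]), 'effort': array([-2.33952642e-04, -4.91287494e+01, -4.03860155e-01, -3.12530851e+01,
       -6.39660470e-02,  4.35347459e-02,  1.60704508e-04]), 'tool_pos': array([ 0.21029375, -0.6144838 ,  0.23845329]), 'tool_rot': array([-1.79890487e+02,  6.91058245e-03,  1.88999262e+01]), 'force': array([-0.0849023 ,  0.79083787,  0.44663029]), 'wrist_torque': array([-0.02138445,  0.02785917,  0.04262632]), 'grasp_force': 0.0, 'grip_width': 0.08692970548354977}
{'fx': 440.4553782392707, 'fy': 440.4553782392707, 'cx': 283.0172451399472, 'cy': 215.5291520825791, 'rvec': array([ 2.17903415, -2.1173583 ,  0.14511391]), 'tvec': array([6.94475337e-05, 5.82924109e-01, 1.12023351e+00])}
{'fx': 448.4158902354953, 'fy': 448.4158902354953, 'cx': 281.37354632620065, 'cy': 212.44540631784247, 'rvec': array([ 2.25211725, -0.16886431,  0.05287677]), 'tvec': array([-0.55169035,  0.13053943,  1.26696254])}
```

View pics/top0.png

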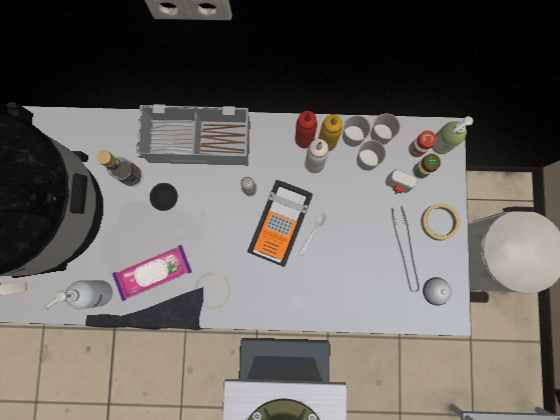

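View pics/side0.png

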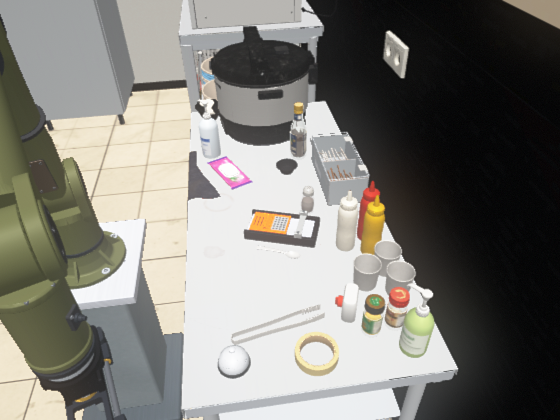

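The top view shows the holder at about (280,222) with +x up and slightly right. The orange insert spans roughly (253–300, 205–262), the shaker is at (248,185) and the spoon at (314,232). Next I'll measure with masks.

```bash
cat > h.py <<'E'
import cv2,numpy as np
def ray(info,px,z):
    R=cv2.Rodrigues(info["rvec"])[0];t=info["tvec"]
    K=np.array([[info["fx"],0,info["cx"]],[0,info["fy"],info["cy"]],[0,0,1]])
    px=np.atleast_2d(np.float64(px)); d=(np.linalg.inv(K)@np.c_[px,np.ones(len(px))].T).T@R
    c=-R.T@t
    return c+d*((z-c[2])/d[:,2])[:,None]
def proj(info,P):
    K=np.array([[info["fx"],0,info["cx"]],[0,info["fy"],info["cy"]],[0,0,1]])
    return cv2.projectPoints(np.float64(P),info["rvec"],info["tvec"],K,None)[0][:,0]
def orange(im):
    h=cv2.cvtColor(im,cv2.COLOR_RGB2HSV);return cv2.inRange(h,(5,150,100),(20,255,255))
def big(m,roi):
    k=np.zeros_like(m);x0,y0,x1,y1=roi;k[y0:y1,x0:x1]=m[y0:y1,x0:x1];return k
E
python3 - <<'E'
from h import *
from cell import cams
for n,roi in(("top",(240,175,320,270)),("side",(240,200,325,250))):
    im=np.load(f"pics/{n}0.npy");inf=cams.camera_info(n)
    m=big(orange(im),roi);ys,xs=np.nonzero(m);P=ray(inf,np.c_[xs,ys],.032)[:,:2]
    r=cv2.minAreaRect(np.float32(P)*1000);print(n,"orange rect mm",r,cv2.boxPoints(r).tolist())
    g=cv2.cvtColor(im,cv2.COLOR_RGB2GRAY);d=big(cv2.inRange(g,0,60),roi if n=="top" else (240,205,325,247))
    ys,xs=np.nonzero(d);P=ray(inf,np.c_[xs,ys],.031)[:,:2]
    r=cv2.minAreaRect(np.float32(P)*1000);print("dark rect",r,cv2.boxPoints(r).tolist())
    x0,y0,x1,y1=roi;cv2.imwrite(f"pics/{n}_c.png",cv2.resize(im[y0:y1,x0:x1,::-1],None,fx=6,fy=6,interpolation=cv2.INTER_CUBIC))
E
```

```text
top orange rect mm ((532.1448364257812, 36.202335357666016), (81.82221221923828, 109.09728240966797), 70.13402557373047) [[466.9399108886719, 16.262622833251953], [569.5447998046875, -20.81093406677246], [597.3497314453125, 56.14204788208008], [494.744873046875, 93.21560668945312]]
dark rect ((565.8026733398438, 24.438697814941406), (104.21377563476562, 208.47718811035156), 70.20881652832031) [[450.078125, 10.704086303710938], [646.2412109375, -59.884857177734375], [681.5272216796875, 38.173309326171875], [485.3641357421875, 108.76225280761719]]
side orange rect mm ((527.9215698242188, 35.23860168457031), (82.63626098632812, 109.0672607421875), 70.19672393798828) [[462.61474609375, 14.839508056640625], [565.23193359375, -22.111574172973633], [593.2283935546875, 55.6376953125], [490.6112060546875, 92.58877563476562]]
dark rect ((0.0, 0.0), (0.0, 0.0), 0.0) [[0.0, 0.0], [0.0, 0.0], [0.0, 0.0], [0.0, 0.0]]
```

View pics/top_c.png

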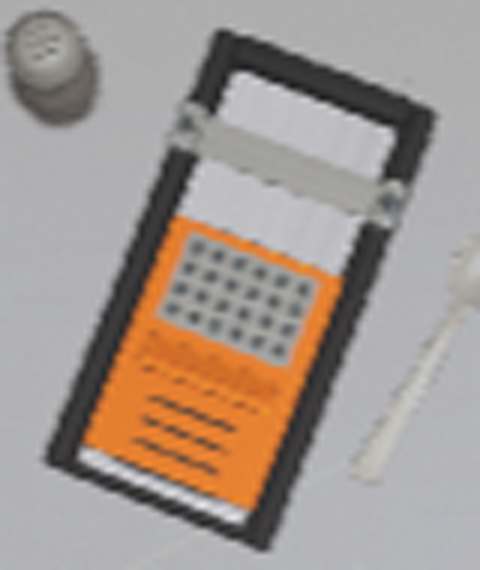

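The crop confirms the orange plate, the rib just behind the steel mesh, and the shaker and spoon clear of the channel. I'll turn the tool so the finger line lies along the channel, which keeps the 190 mm gripper body away from the shaker.

```bash
python3 - <<'E'
from h import *
from cell import cams
inf=cams.camera_info("top");a=np.radians(-19.8);R=np.array([[np.cos(a),np.sin(a)],[-np.sin(a),np.cos(a)]])
print("shaker in holder mm",R@(ray(inf,[247.5,181.7],.09)[0,:2]-[.578,.019])*1000)
E
python3 -m pendant '[{"spin":-1,"claw":1},{"spin":-1,"claw":1},{"spin":-1,"claw":1},{"spin":-1,"claw":1},{"spin":-1,"claw":1},{"spin":-1,"claw":1},{"spin":-1,"claw":1},{"spin":-1,"claw":1},{"spin":-1,"claw":1},{"spin":-1,"claw":1}]' 20
python3 -m pendant '[{"spin":-1,"claw":1},{"spin":-1,"claw":1},{"spin":-0.8,"claw":1},{"claw":1}]'
```

```text
shaker in holder mm [ 46.6694931  113.01535635]invalid input at $[0]: expected keys tx, ty, tz, spin, claw
invalid input at $[0]: expected keys tx, ty, tz, spin, claw
```

```bash

python3 -m pendant '[{"tx":0,"ty":0,"tz":0,"spin":-1,"claw":1},{"tx":0,"ty":0,"tz":0,"spin":-1,"claw":1},{"tx":0,"ty":0,"tz":0,"spin":-1,"claw":1},{"tx":0,"ty":0,"tz":0,"spin":-1,"claw":1},{"tx":0,"ty":0,"tz":0,"spin":-1,"claw":1},{"tx":0,"ty":0,"tz":0,"spin":-1,"claw":1},{"tx":0,"ty":0,"tz":0,"spin":-1,"claw":1},{"tx":0,"ty":0,"tz":0,"spin":-1,"claw":1},{"tx":0,"ty":0,"tz":0,"spin":-1,"claw":1},{"tx":0,"ty":0,"tz":0,"spin":-1,"claw":1}]' 20
python3 -m pendant '[{"tx":0,"ty":0,"tz":0,"spin":-1,"claw":1},{"tx":0,"ty":0,"tz":0,"spin":-1,"claw":1},{"tx":0,"ty":0,"tz":0,"spin":-0.8,"claw":1},{"tx":0,"ty":0,"tz":0,"spin":0,"claw":1}]'
```

```text
time_s: 1.35
tool_pos: [0.2104, -0.6147, 0.2389]
tool_rot: [-179.9, -0.0, 59.0]
force: [0.2, 1.0, 1.2]
grip_width: 0.0018
grasp_force: 0.0
time_s: 1.85
tool_pos: [0.2104, -0.6148, 0.239]
tool_rot: [-180.0, -0.0, 70.1]
force: [-0.3, -0.4, -0.6]
grip_width: 0.0007
grasp_force: 0.0
```

```bash

python3 -m pendant '[{"tx":0.9,"ty":0.5,"tz":0,"spin":0,"claw":1},{"tx":0.9,"ty":0.41,"tz":0,"spin":0,"claw":1},{"tx":0.9,"ty":0,"tz":0,"spin":0,"claw":1},{"tx":0.9,"ty":0,"tz":0,"spin":0,"claw":1},{"tx":0.9,"ty":0,"tz":0,"spin":0,"claw":1},{"tx":0.9,"ty":0,"tz":0,"spin":0,"claw":1},{"tx":0.9,"ty":0,"tz":0,"spin":0,"claw":1},{"tx":0.9,"ty":0,"tz":0,"spin":0,"claw":1},{"tx":0.9,"ty":0,"tz":0,"spin":0,"claw":1},{"tx":0.9,"ty":0,"tz":0,"spin":0,"claw":1}]'
python3 -m pendant '[{"tx":0.9,"ty":0,"tz":0,"spin":0,"claw":1},{"tx":0.9,"ty":0,"tz":0,"spin":0,"claw":1},{"tx":0.9,"ty":0,"tz":0,"spin":0,"claw":1},{"tx":0.9,"ty":0,"tz":0,"spin":0,"claw":1},{"tx":0.9,"ty":0,"tz":0,"spin":0,"claw":1},{"tx":0.9,"ty":0,"tz":0,"spin":0,"claw":1},{"tx":0,"ty":0,"tz":0.5,"spin":0,"claw":1},{"tx":0,"ty":0,"tz":0.5,"spin":0,"claw":1},{"tx":0,"ty":0,"tz":0,"spin":0,"claw":1},{"tx":0,"ty":0,"tz":0,"spin":0,"claw":1}]'
python3 - <<'E'
from h import *
from cell import env,cams
p=env.get_obs()["tool_pos"];inf=cams.camera_info("wrist");im=cams.read_camera("wrist")
m=orange(im);ys,xs=np.nonzero(m);P=ray(inf,np.c_[xs,ys],.032)[:,:2]
r=cv2.minAreaRect(np.float32(P)*1000);print(p,r,cv2.boxPoints(r).tolist())
cv2.imwrite("pics/w1.png",im[:,:,::-1])
E
```

```text
time_s: 3.1
tool_pos: [0.4067, -0.2059, 0.2396]
tool_rot: [180.0, 0.0, 70.0]
force: [0.9, -0.2, 0.0]
grip_width: 0.0004
grasp_force: 0.0
time_s: 4.35
tool_pos: [0.4988, 0.0465, 0.1904]
tool_rot: [179.9, -0.0, 70.1]
force: [0.5, -0.4, -0.3]
grip_width: 0.0007
grasp_force: 0.0
[0.49882721 0.04647597 0.1903681 ] ((515.5985717773438, -4.773612976074219), (167.84580993652344, 110.11976623535156), 70.02738189697266) [[435.1845703125, -64.84219360351562], [538.6812744140625, -102.45591735839844], [596.0125732421875, 55.29496765136719], [492.515869140625, 92.90869140625]]
```

View pics/w1.png

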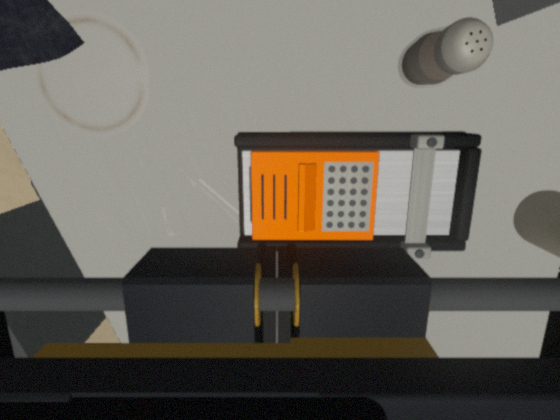

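The wrist view shows the insert at (251–379, 152–240), its rib face at column ≈299, and the fingertips aimed at the thumb field. Its corners put the insert centre at about (0.5307, 0.0365), which agrees with the fixed cameras, so I'll go down.

```bash

python3 -m pendant '[{"tx":0.03,"ty":0,"tz":0.5,"spin":0,"claw":1},{"tx":0,"ty":0,"tz":0.7,"spin":0,"claw":1},{"tx":0,"ty":0,"tz":0.7,"spin":0,"claw":1},{"tx":0,"ty":0,"tz":0.5,"spin":0,"claw":1},{"tx":0,"ty":0,"tz":0.35,"spin":0,"claw":1},{"tx":0,"ty":0,"tz":0.1,"spin":0,"claw":1},{"tx":0,"ty":0,"tz":0,"spin":0,"claw":1},{"tx":0,"ty":0,"tz":0,"spin":0,"claw":1}]'
python3 -m pendant '[{"tx":0,"ty":0,"tz":0.04,"spin":0,"claw":1},{"tx":0,"ty":0,"tz":0.04,"spin":0,"claw":1},{"tx":0,"ty":0,"tz":0.04,"spin":0,"claw":1},{"tx":0,"ty":0,"tz":0,"spin":0,"claw":1},{"tx":0,"ty":0,"tz":0,"spin":0,"claw":1}]'
```

```text
time_s: 5.4
tool_pos: [0.4994, 0.0479, 0.048]
tool_rot: [179.9, 0.0, 70.1]
force: [-1.8, -0.6, 3.2]
grip_width: -0.0
grasp_force: 1.4
time_s: 6.02
tool_pos: [0.4995, 0.0479, 0.0421]
tool_rot: [179.9, 0.0, 70.1]
force: [-3.7, -0.7, 9.5]
grip_width: 0.0006
grasp_force: 4.8
```

```bash

python3 -m pendant '[{"tx":0,"ty":0,"tz":0.03,"spin":0,"claw":1},{"tx":0,"ty":0,"tz":0.03,"spin":0,"claw":1},{"tx":0,"ty":0,"tz":0,"spin":0,"claw":1},{"tx":0,"ty":0,"tz":0,"spin":0,"claw":1}]'
python3 -m pendant '[{"tx":0,"ty":0.1,"tz":0,"spin":0,"claw":1},{"tx":0,"ty":0.1,"tz":0,"spin":0,"claw":1},{"tx":0,"ty":0.1,"tz":0,"spin":0,"claw":1},{"tx":0,"ty":0.1,"tz":0,"spin":0,"claw":1},{"tx":0,"ty":0,"tz":0,"spin":0,"claw":1}]'
python3 - <<'E'
from h import *
from cell import env,cams
im=cams.read_camera("top");inf=cams.camera_info("top")
m=big(orange(im),(240,175,320,270));ys,xs=np.nonzero(m);P=ray(inf,np.c_[xs,ys],.024)[:,:2]
r=cv2.minAreaRect(np.float32(P)*1000);print(r,cv2.boxPoints(r).tolist())
im=cams.read_camera("wrist");cv2.imwrite("pics/w2.png",im[:,:,::-1])
E
```

```text
time_s: 6.52
tool_pos: [0.4995, 0.0479, 0.0394]
tool_rot: [179.9, 0.0, 70.1]
force: [-5.7, -1.1, 12.3]
grip_width: 0.0003
grasp_force: 6.4
time_s: 7.15
tool_pos: [0.517, 0.0429, 0.039]
tool_rot: [-179.9, -0.0, 70.1]
force: [-7.0, 2.9, 12.6]
grip_width: 0.0004
grasp_force: 6.7
((579.2941284179688, -17.953853607177734), (16.198156356811523, 10.683154106140137), 1.381317138671875) [[571.068603515625, -12.809066772460938], [571.326171875, -23.489116668701172], [587.5196533203125, -23.09864044189453], [587.2620849609375, -12.418590545654297]]
```

View pics/w2.png

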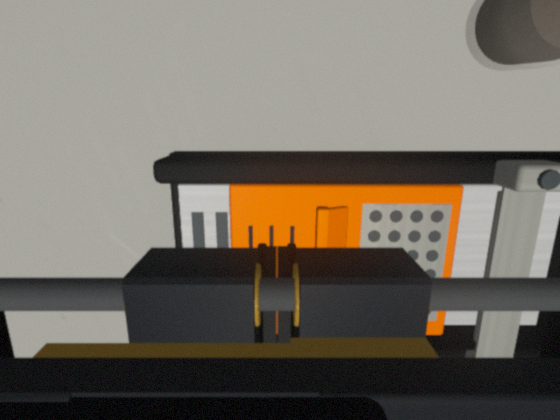

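The insert is moving with the fingers: its front edge is at column ≈455, the spring at ≈490, and the rear edge at ≈232 has left the channel end. The press force is 12.6 N, so I'll go on under the spring.

```bash

python3 -m pendant '[{"tx":0,"ty":0.1,"tz":0.005,"spin":0,"claw":1},{"tx":0,"ty":0.1,"tz":0.005,"spin":0,"claw":1},{"tx":0,"ty":0.1,"tz":0,"spin":0,"claw":1},{"tx":0,"ty":0.1,"tz":0,"spin":0,"claw":1},{"tx":0,"ty":0,"tz":0,"spin":0,"claw":1}]'
python3 -m pendant '[{"tx":0,"ty":0.1,"tz":0,"spin":0,"claw":1},{"tx":0,"ty":0.1,"tz":0,"spin":0,"claw":1},{"tx":0,"ty":0,"tz":0,"spin":0,"claw":1}]'
python3 - <<'E'
from cell import cams
import cv2
im=cams.read_camera("wrist");cv2.imwrite("pics/w3.png",im[:,:,::-1])
E
```

```text
time_s: 7.88
tool_pos: [0.5359, 0.0363, 0.0387]
tool_rot: [-179.9, -0.0, 70.1]
force: [-6.3, 2.3, 14.5]
grip_width: 0.0005
grasp_force: 6.9
time_s: 8.25
tool_pos: [0.5453, 0.033, 0.0388]
tool_rot: [-179.9, -0.0, 70.2]
force: [-7.0, 2.2, 12.9]
grip_width: 0.0004
grasp_force: 6.9
```

View pics/w3.png

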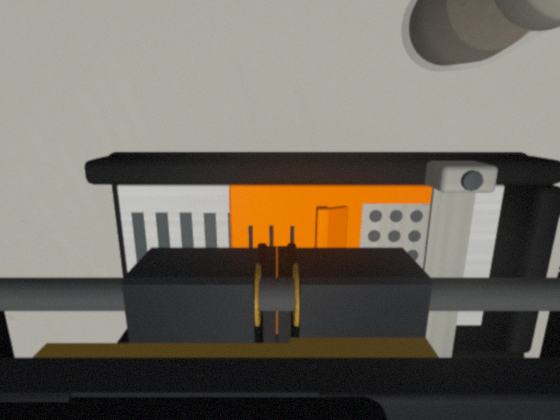

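The insert's front is now under the spring (strip at columns 432–470), and it still hasn't slipped on the fingers (rear edge at column 230). About 25 mm of travel is left.

```bash

python3 -m pendant '[{"tx":0,"ty":0.1,"tz":0,"spin":0,"claw":1},{"tx":0,"ty":0.1,"tz":0,"spin":0,"claw":1},{"tx":0,"ty":0.1,"tz":0,"spin":0,"claw":1},{"tx":0,"ty":0.1,"tz":0,"spin":0,"claw":1},{"tx":0,"ty":0,"tz":0,"spin":0,"claw":1}]'
python3 -m pendant '[{"tx":0,"ty":0.04,"tz":0,"spin":0,"claw":1},{"tx":0,"ty":0.04,"tz":0,"spin":0,"claw":1},{"tx":0,"ty":0,"tz":0,"spin":0,"claw":1}]'
python3 -m pendant '[{"tx":0,"ty":0.04,"tz":0,"spin":0,"claw":1},{"tx":0,"ty":0,"tz":0,"spin":0,"claw":1}]'
python3 - <<'E'
from cell import cams
import cv2
im=cams.read_camera("wrist");cv2.imwrite("pics/w4.png",im[:,:,::-1])
E
```

```text
time_s: 8.93
tool_pos: [0.5642, 0.0263, 0.0389]
tool_rot: [-179.9, -0.1, 70.2]
force: [-8.0, 2.5, 13.5]
grip_width: 0.0004
grasp_force: 6.9
time_s: 9.3
tool_pos: [0.5674, 0.0251, 0.0388]
tool_rot: [-179.8, -0.0, 70.2]
force: [-8.6, 2.9, 14.1]
grip_width: 0.0006
grasp_force: 6.9
time_s: 9.55
tool_pos: [0.5691, 0.0246, 0.0387]
tool_rot: [-179.8, -0.0, 70.2]
force: [-9.0, 4.1, 13.0]
grip_width: 0.0006
grasp_force: 6.8
```

View pics/w4.png

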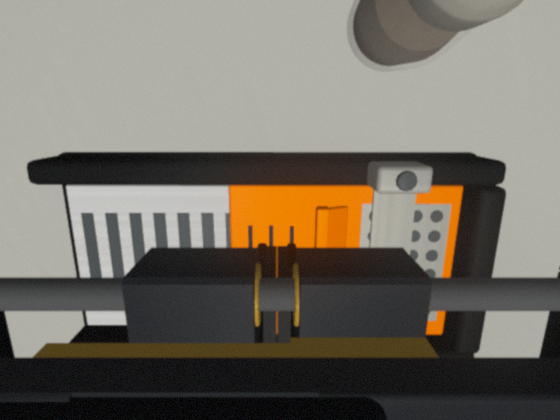

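The insert front (≈462) is a few millimetres short of the wall edge (≈468). I'll finish in small steps until the forward force rises.

```bash

for i in 1 2; do :; done
python3 -m pendant '[{"tx":0,"ty":0.04,"tz":0,"spin":0,"claw":1},{"tx":0,"ty":0,"tz":0,"spin":0,"claw":1}]'
python3 -m pendant '[{"tx":0,"ty":0.04,"tz":0,"spin":0,"claw":1},{"tx":0,"ty":0,"tz":0,"spin":0,"claw":1}]'
python3 -m pendant '[{"tx":0,"ty":0.04,"tz":0,"spin":0,"claw":1},{"tx":0,"ty":0,"tz":0,"spin":0,"claw":1}]'
```

```text
time_s: 9.85
tool_pos: [0.5698, 0.0243, 0.0385]
tool_rot: [-179.7, -0.0, 70.2]
force: [-10.2, 3.9, 15.5]
grip_width: 0.0005
grasp_force: 7.6
time_s: 10.1
tool_pos: [0.5722, 0.0237, 0.0385]
tool_rot: [-179.7, -0.0, 70.2]
force: [-10.2, 3.4, 14.6]
grip_width: 0.0004
grasp_force: 7.0
time_s: 10.35
tool_pos: [0.5741, 0.0231, 0.0385]
tool_rot: [-179.8, -0.0, 70.2]
force: [-9.3, 3.2, 14.0]
grip_width: 0.0003
grasp_force: 6.8
```

Force plateaued at about 11 N, so the tips may now be sliding towards the rib with the insert already stopped. I'll push a bit further to check for a firm stop.

```bash

python3 -m pendant '[{"tx":0,"ty":0.04,"tz":0,"spin":0,"claw":1},{"tx":0,"ty":0,"tz":0,"spin":0,"claw":1}]'
python3 -m pendant '[{"tx":0,"ty":0.04,"tz":0,"spin":0,"claw":1},{"tx":0,"ty":0,"tz":0,"spin":0,"claw":1}]'
python3 - <<'E'
from cell import cams
import cv2
im=cams.read_camera("wrist");cv2.imwrite("pics/w5.png",im[:,:,::-1])
E
```

```text
time_s: 10.6
tool_pos: [0.5761, 0.0224, 0.0385]
tool_rot: [-179.8, -0.1, 70.2]
force: [-9.4, 2.7, 12.9]
grip_width: 0.0004
grasp_force: 6.7
time_s: 10.85
tool_pos: [0.5779, 0.0219, 0.0386]
tool_rot: [-179.7, -0.1, 70.2]
force: [-9.3, 3.5, 13.4]
grip_width: 0.0005
grasp_force: 7.5
```

View pics/w5.png

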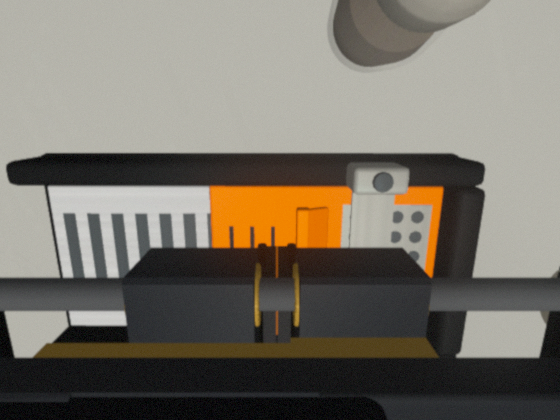

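The tips have slipped about 9 mm forward (rear edge at column 211, was 230), and the insert front (≈441) now meets the wall. I'll check this by rays.

```bash

python3 - <<'E'
from h import *
from cell import cams
inf=cams.camera_info("wrist");a=np.radians(-19.8)
R=np.array([[np.cos(a),np.sin(a)],[-np.sin(a),np.cos(a)]])
im=cv2.imread("pics/w5.png")[:,:,::-1].copy()
m=orange(im);xs=np.nonzero(m[200])[0];print(xs.min(),xs.max())
X=lambda u,v,z:(R@ray(inf,[u,v],z)[0,:2])[0]*1000
rear=X(xs.min(),200,.0235);front=X(xs.max(),200,.0235);post=X(382,181,.05)
print("rear,front,post",rear,front,post,"insert x est",rear+55-post+40, "wall top inner",[X(u,200,.034)-post+40 for u in(441,444,447)])
print(im[200,430:460].tolist())
E
```

```text
211 442
rear,front,post 506.9533715297635 613.6420843534382 577.4659272951096 insert x est 24.48744423465382 wall top inner [np.float64(70.77844425440992), np.float64(72.06923872991035), np.float64(73.35993484736593)]
[[236, 124, 0], [236, 125, 0], [236, 124, 0], [237, 126, 0], [238, 128, 0], [238, 128, 9], [237, 125, 0], [238, 128, 0], [237, 128, 0], [237, 126, 2], [232, 120, 0], [206, 106, 11], [118, 63, 23], [51, 35, 30], [43, 32, 30], [41, 30, 26], [37, 26, 25], [37, 30, 25], [36, 31, 23], [43, 35, 34], [35, 27, 24], [38, 25, 19], [40, 29, 28], [39, 35, 31], [40, 33, 30], [40, 35, 26], [43, 39, 32], [38, 33, 34], [42, 36, 37], [46, 44, 40]]
```

By rays the insert is at x ≈ 22–24 mm, against the wall, and the fingertips slip on it at about 10 N. It's home, so I'll release straight up.

```bash

python3 -m pendant '[{"tx":0,"ty":0,"tz":0,"spin":0,"claw":1},{"tx":0,"ty":0,"tz":-0.05,"spin":0,"claw":1},{"tx":0,"ty":0,"tz":-0.05,"spin":0,"claw":1},{"tx":0,"ty":0,"tz":-0.1,"spin":0,"claw":1},{"tx":0,"ty":0,"tz":-0.3,"spin":0,"claw":1},{"tx":0,"ty":-0.3,"tz":-0.8,"spin":0,"claw":1},{"tx":0,"ty":-0.6,"tz":-1,"spin":0,"claw":1},{"tx":0,"ty":-0.6,"tz":-1,"spin":0,"claw":1},{"tx":0,"ty":0,"tz":0,"spin":0,"claw":1},{"tx":0,"ty":0,"tz":0,"spin":0,"claw":1}]'
python3 - <<'E'
from h import *
from cell import cams
inf=cams.camera_info("wrist");im=cams.read_camera("wrist");cv2.imwrite("pics/w6.png",im[:,:,::-1])
m=orange(im);m[242:]=0
ys,xs=np.nonzero(m);P=ray(inf,np.c_[xs,ys],.026)[:,:2];a=np.radians(-19.8)
R=np.array([[np.cos(a),np.sin(a)],[-np.sin(a),np.cos(a)]]);Q=(P-[.5795,.0192])@R.T*1000;print("orange x,y range",Q.min(0),Q.max(0))
E
```

```text
time_s: 12.15
tool_pos: [0.5101, 0.0432, 0.2033]
tool_rot: [179.8, 0.0, 70.0]
force: [0.0, -1.0, -0.6]
grip_width: 0.0001
grasp_force: 0.0
orange x,y range [-34.30533447 -38.6383938 ] [75.83226293 41.06898424]
```

View pics/w6.png

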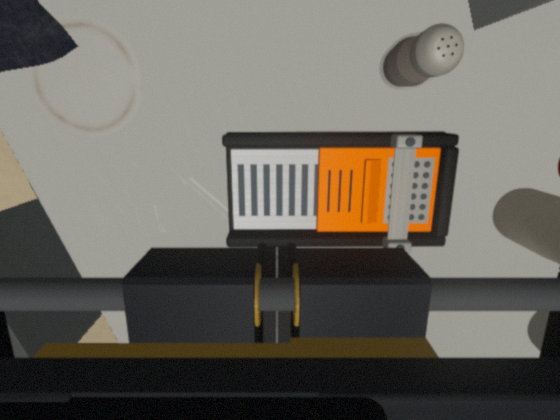

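The insert, at (317–439, 147–234), sits under the spring with its front against the end wall. Its measured x range is -34 to +76 mm (home is -33 to +77), and nothing touches it. I'll hand it in.

```bash
python3 -c "
from cell import env
print(env.sign_off())"
```

```text
the job is handed in; nothing more can be done
None
```

The insert is home against the end wall, held by the leaf spring alone with the gripper clear, and the job was handed in at about 12 s; no verdict came back.

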